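Open the demonstration lantern and line up its battery blocks

TASK

Get the big lantern ready for a battery change: unscrew the orange star-handled plug from the end of its tube (ordinary right-hand thread), draw it out and lay it in the blue tray. Line up all the green battery blocks on the bench in one straight row inside the aluminium corner fence: side by side, one end of each against the long fence, the first against the short end stop, closed up with no gaps. Leave everything else on the bench where it is.

Things in the scene. Friction and masses are not known exactly. Their poses are not given: they have to be found in the camera images.
- lantern: fixed lantern: horizontal clear tube, white collar (86 mm across), black head (100 across) at the far end, wooden saddles. Origin on the bench straight below the centre of the tube's mouth; own y = tube axis, level, pointing out of the mouth; z up. All of it lies at own y -285 to 0; saddles at own y -225 to -85, x within 75 of the axis.
- port (a point): centre of the tube's mouth, 100 mm above the lantern's origin; axes as the lantern's. The plug is right-handed: seen from outside it unscrews counter-clockwise (topmost arm moves towards own +x) and comes out 14 mm a turn, with 1 to 2 mm play; it stays where left. The thread lets go after 1 to 1.4 turns, 13 to 19 mm out; then it slides straight out and is clear at 63 mm.
- plug: screw plug, 180 g, held only by its thread. Origin on its axis at the flange's inner face (in the mouth plane when home), centre of mass about 25 inside it; own y = its axis, outward. Along own y (mm): black shank 56 diameter with two 6 mm lugs, -60 to 0; flange 74 diameter, 0 to 6; neck 36 diameter, 6 to 19; then the orange arms and boss (see the two points).
- plug_arms (a point): centre of the plug's orange star handle, 26 mm out along its axis from its origin: six arms 14 x 14 mm thick (own y 19 to 33 of the plug), 60 degrees apart, two of them along the plug's own +z and -z, reaching 52 mm from the axis. Under 10 N across an arm's end turns it.
- plug_boss (a point): middle of the plug's round orange grip boss: 30 mm diameter, 32 long (own y 33 to 65 of the plug), on its axis, outside the star.
- tray: blue open tray, fixed, 180 x 180 outside, walls 5 thick and 22 high, floor 5 thick; origin at the centre of its underside, own x and y along its sides.
- fence: aluminium L-shaped corner fence, fixed, 20 high, both legs 18 thick. Origin on the bench at the inner corner. The long fence's inner face lies at own x = 0 and runs along own y from 0 to 180; the short end stop's inner face lies at own y = 0 and runs along own x from -85 to 0. In the closed row, long sides along own x, block centres are at own x -33, own y 20, 60, 100, ... in any order.
- cell1: one of up to four identical battery blocks (some may be absent): green box with black ends and brass contacts, 66 long (own x) x 40 wide (own y) x 40 high, 160 g, lying on the bench; origin at the centre of its underside. Its two long ends are alike.
- cell2: one of up to four identical battery blocks (some may be absent): green box with black ends and brass contacts, 66 long (own x) x 40 wide (own y) x 40 high, 160 g, lying on the bench; origin at the centre of its underside. Its two long ends are alike.
- cell3: one of up to four identical battery blocks (some may be absent): green box with black ends and brass contacts, 66 long (own x) x 40 wide (own y) x 40 high, 160 g, lying on the bench; origin at the centre of its underside. Its two long ends are alike.
- cell4: one of up to four identical battery blocks (some may be absent): green box with black ends and brass contacts, 66 long (own x) x 40 wide (own y) x 40 high, 160 g, lying on the bench; origin at the centre of its underside. Its two long ends are alike.
- torch: bystander: white torch with a black head standing upright, 66 mm diameter, 175 high; origin at the centre of its foot. To be left alone.
- endcap: bystander: small open black cap lying on the bench, 52 diameter, 22 high; origin at the centre of its underside. To be left alone.
- screwdriver: bystander: screwdriver with a yellow handle lying on the bench between the robot and the blocks, about 200 long. To be left alone.
- spanner: bystander: steel spanner lying on the bench beyond the fence. To be left alone.
Mind the look-alikes: they are no part of the job. Leave any pink or purple look-alike of the cell4 alone.

How it is judged:
On the way, in this order (a step that is already met when the one before it is completed fails the run):
1. the plug is being unscrewed: it has come 9 mm out of the tube, still in line with it (y of plug in the frame of lantern above 0.009 m and angle between the y axis of plug and the y axis of lantern, either way round below 0.2 rad), for 0.2 s.
2. the plug is drawn clear of the tube (y of plug in the frame of lantern above 0.064 m), for 0.2 s.
3. the plug lies in the tray, let go (x of plug in the frame of tray between -0.08 and 0.08 m and y of plug in the frame of tray between -0.08 and 0.08 m and height (world z) of plug below 0.08 m and linear speed of plug below 0.03 m/s and contact force between plug and the fingers below 0.1 N), for 0.3 s.
At the end, for the whole second after the job is handed in: The plug lies released in the tray. Every block present lies flat in the corner fence, square within 0.12 rad, its end within 7 mm of the long fence; places fill from the end stop with none empty: the first block within 6 mm of the stop, each further place 3 mm more (all of step 3 and x of cell1 in the frame of fence between -0.04 and -0.029 m and angle between the x axis of each of cell1, cell2, cell3, cell4 and the x axis of fence, either way round below 0.12 rad and angle between the z axis of each of cell1, cell2, cell3, cell4 and the z axis of fence, either way round below 0.12 rad and height (world z) of each of cell1, cell2, cell3, cell4 below 0.008 m and linear speed of each of cell1, cell2, cell3, cell4 below 0.02 m/s and (y of cell1 in the frame of fence between 0.016 and 0.026 m or (y of cell1 in the frame of fence between 0.056 and 0.069 m and (y of cell2 in the frame of fence between 0.016 and 0.026 m or y of cell3 in the frame of fence between 0.016 and 0.026 m or y of cell4 in the frame of fence between 0.016 and 0.026 m)) or (y of cell1 in the frame of fence between 0.096 and 0.112 m and (y of cell2 in the frame of fence between 0.056 and 0.069 m or y of cell3 in the frame of fence between 0.056 and 0.069 m or y of cell4 in the frame of fence between 0.056 and 0.069 m)) or (y of cell1 in the frame of fence between 0.136 and 0.155 m and (y of cell2 in the frame of fence between 0.096 and 0.112 m or y of cell3 in the frame of fence between 0.096 and 0.112 m or y of cell4 in the frame of fence between 0.096 and 0.112 m))) and x of cell2 in the frame of fence between -0.04 and -0.029 m and (y of cell2 in the frame of fence between 0.016 and 0.026 m or (y of cell2 in the frame of fence between 0.056 and 0.069 m and (y of cell1 in the frame of fence between 0.016 and 0.026 m or y of cell3 in the frame of fence between 0.016 and 0.026 m or y of cell4 in the frame of fence between 0.016 and 0.026 m)) or (y of cell2 in the frame of fence between 0.096 and 0.112 m and (y of cell1 in the frame of fence between 0.056 and 0.069 m or y of cell3 in the frame of fence between 0.056 and 0.069 m or y of cell4 in the frame of fence between 0.056 and 0.069 m)) or (y of cell2 in the frame of fence between 0.136 and 0.155 m and (y of cell1 in the frame of fence between 0.096 and 0.112 m or y of cell3 in the frame of fence between 0.096 and 0.112 m or y of cell4 in the frame of fence between 0.096 and 0.112 m))) and x of cell3 in the frame of fence between -0.04 and -0.029 m and (y of cell3 in the frame of fence between 0.016 and 0.026 m or (y of cell3 in the frame of fence between 0.056 and 0.069 m and (y of cell1 in the frame of fence between 0.016 and 0.026 m or y of cell2 in the frame of fence between 0.016 and 0.026 m or y of cell4 in the frame of fence between 0.016 and 0.026 m)) or (y of cell3 in the frame of fence between 0.096 and 0.112 m and (y of cell1 in the frame of fence between 0.056 and 0.069 m or y of cell2 in the frame of fence between 0.056 and 0.069 m or y of cell4 in the frame of fence between 0.056 and 0.069 m)) or (y of cell3 in the frame of fence between 0.136 and 0.155 m and (y of cell1 in the frame of fence between 0.096 and 0.112 m or y of cell2 in the frame of fence between 0.096 and 0.112 m or y of cell4 in the frame of fence between 0.096 and 0.112 m))) and x of cell4 in the frame of fence between -0.04 and -0.029 m and (y of cell4 in the frame of fence between 0.016 and 0.026 m or (y of cell4 in the frame of fence between 0.056 and 0.069 m and (y of cell1 in the frame of fence between 0.016 and 0.026 m or y of cell2 in the frame of fence between 0.016 and 0.026 m or y of cell3 in the frame of fence between 0.016 and 0.026 m)) or (y of cell4 in the frame of fence between 0.096 and 0.112 m and (y of cell1 in the frame of fence between 0.056 and 0.069 m or y of cell2 in the frame of fence between 0.056 and 0.069 m or y of cell3 in the frame of fence between 0.056 and 0.069 m)) or (y of cell4 in the frame of fence between 0.136 and 0.155 m and (y of cell1 in the frame of fence between 0.096 and 0.112 m or y of cell2 in the frame of fence between 0.096 and 0.112 m or y of cell3 in the frame of fence between 0.096 and 0.112 m)))); the robot touches nothing.
It fails at once if the torch is moved more than 5 cm (distance of torch from where it was at the start of the episode above 0.05 m).
It fails at once if the endcap is moved more than 5 cm (distance of endcap from where it was at the start of the episode above 0.05 m).
It fails at once if the screwdriver is moved more than 5 cm (distance of screwdriver from where it was at the start of the episode above 0.05 m).
It fails at once if the spanner is moved more than 5 cm (distance of spanner from where it was at the start of the episode above 0.05 m).
It fails at once if the torch is knocked over (angle between torch's own z axis and vertical above 0.6 rad).
Of cell1, cell2, cell3, cell4 only 2 to 4 are there at a start; the rules pass over those that are not, and their reading is None.
At some moment in a run one of cell1, cell2, cell3, cell4 may be knocked a few centimetres aside while the robot is not near it.
Once in a run the grip may slacken for a moment while it holds something.
It also fails if it takes over 210 s, if anything falls off the work surface, if the arm or the gripper's body presses on something with over 40 N, if the wrist force passes 120 N, or if a joint passes its speed limit or range.

ROBOT

A 7-joint arm with a two-finger parallel gripper is mounted at the origin on the work surface. World frame = base frame: x ahead of the robot, y to its left, z up, the work surface at z = 0. Lengths are in m, angles in rad, forces in N, time in s.
With the tool pointing down it reaches from about 0.425 to 0.875 m from the base axis. Payload 4.7 kg.
Tool frame: the origin (TCP) lies midway between the tips of the shut fingers; the grasp point (between the pads) lies 19 mm behind it; z points along the fingers, y is the line along which they close (so a half turn about z gives the same grasp; the last joint's range is limited). The gripper opens to 85 mm and grips with 20 to 120 N. Pads are 22 mm wide; open, the fingers measure 114 mm over their backs; the gripper's body (76 mm by 85 mm) begins 54 mm behind the grasp point. The pads swing forward as they close: fully open they stand 13 mm farther back than shut.
Start: joints at [-1.144, 0.321, -0.07, 1.45, 0.023, 1.371, -0.057], TCP at [0.261, 0.595, 0.231] pointing down, gripper open.
Joint ranges: [-2.86, 2.86], [-0.3, 2.09], [-1.38, 1.24], [0.06, 2.45], [-1.56, 4.7], [0.09, 2.05], [-2.69, 2.69]. Speed limits (rad/s): [2.57, 2.57, 3.14, 3.14, 3.14, 3.14, 3.14].

INTERFACE

Orientations are given as [roll, pitch, yaw] about the fixed x, y, z axes, in that order (R = Rz(yaw) Ry(pitch) Rx(roll)).
In Python, from plant import ctrl gives the robot as it stands. The module is installed in compiled form; this text tells all that it offers. Calls block until the motion is done:
- ctrl.goto(position, orientation): joint-space move of the TCP to a pose.
- ctrl.move_straight(position, v=0.15, rotation=None, guard=None): straight line of the TCP; rotation=None keeps the orientation; v is the mean speed in m/s. With guard (N) it stops when the force on the tool has changed by that much, and returns True; else False.
- ctrl.set_joints(angles): joint-space move.
- ctrl.gripper_to(opening): finger opening in m; the grip force is fixed at half the most; returns when the fingers have stopped.
- ctrl.pause(seconds).
- ctrl.solve_ik(position, orientation): joint angles nearest the present ones, or None.
- ctrl.state(): the state.
- ctrl.camera(name): name is "scene" or "top" or "wrist"; returns a dict with "img" (480x640x3 uint8, blue, green, red), "intrinsics" (3x3 intrinsics, pixels), "R" (3x3) and "t" (3): a world point X has camera coordinates R X + t; the wrist camera has in their place "T_tool_cam" (4x4, takes a point from camera to tool coordinates, whose origin is the TCP and whose axes are the flange's). Camera axes: x right, y down, z forward; pixel columns grow to the right and rows downward; lengths in m; the calibration is good to about 2 mm. A picture is of the moment at which its call begins: read the wrist's pose just before it. There is no depth.
A pose or a line that the arm cannot do raises ctrl.Unreachable and nothing moves.
- ctrl.finish_job(): hands the job in; it is judged then, once.
The state is a dict: "time_s": time; "joints": joint angles; "qvel": joint speeds; "tau": joint torques, N m; "tcp_pos": TCP position; "ee_rot": TCP orientation; "ft_force": force on the tool from outside, world axes, zero at the start; "ft_torque": the same for the moment, N m; "gripper_width": finger opening in m; "grasp_force": force on a finger pad.
Only numpy, scipy, OpenCV 4.12 (cv2) and the standard library are available. Lean on these libraries where they do the work, as an engineer would, in place of code of your own. Each camera call takes 0.05 s, during which the arm holds its last target. There are 200 camera calls.

## Working session

There is one attempt and no reset: what is moved stays moved. The work goes in short steps, each a Python script; the robot and the scene stay as the last script left them, time stands still between calls to the robot, and variables do not carry over. Pictures are saved under pics/ and viewed, at most 14 in all, crops included, and the job is handed in when it is done.

```bash
mkdir -p pics
python3 - <<'E'
from plant import ctrl
import cv2,numpy as np,pickle
d={}
for n in("scene","top"):
    c=ctrl.camera(n);d[n]=c;cv2.imwrite(f"pics/{n}0.png",c["img"]);print(n,c["intrinsics"],c["R"],c["t"])
print(ctrl.state())
c=ctrl.camera("wrist");print(c["T_tool_cam"],c["intrinsics"]);d["wrist"]=c
pickle.dump(d,open("cam0.pkl","wb"))
E
```

```text
scene [[538.49795648   0.         326.47279792]
 [  0.         538.49795648 237.66304577]
 [  0.           0.           1.        ]] [[-0.40675223  0.91352379  0.00518805]
 [ 0.61609275  0.27850355 -0.73679407]
 [-0.6745238  -0.29649631 -0.67609732]] [ 0.14016931 -0.3275516   1.7381316 ]
top [[474.01681366   0.         325.97992658]
 [  0.         474.01681366 245.59700748]
 [  0.           0.           1.        ]] [[-0.00217875 -0.99999687  0.00122786]
 [-0.98953594  0.00197881 -0.14427301]
 [ 0.14427013 -0.00152934 -0.98953716]] [0.119253   0.58760396 0.91316062]
{'time_s': 0.1, 'joints': array([-1.14393124,  0.32179803, -0.07009393,  1.45153938,  0.02258975,
        1.37080827, -0.05689021]), 'qvel': array([-0.00089823, -0.00213625, -0.00060231, -0.00305892,  0.00063313,
        0.00064832, -0.00156267]), 'tau': array([ 6.57591886e-05, -4.94876218e+01, -3.83979846e-01, -3.15210843e+01,
        1.29276092e-02,  7.43542565e-03,  1.38970254e-06]), 'tcp_pos': array([0.26058635, 0.59495541, 0.23030786]), 'ee_rot': array([-3.13982844e+00,  7.94495546e-05,  2.72887167e+00]), 'ft_force': array([-0.06897589, -0.4638847 ,  0.57249208]), 'ft_torque': array([ 0.00204592,  0.03261906, -0.02140747]), 'grasp_force': 0.0, 'gripper_width': 0.08536595078048728}
[[-8.57015939e-04 -9.58369471e-01 -2.85529722e-01  7.31425604e-02]
 [ 9.99999577e-01 -7.25831903e-04 -5.65266682e-04  8.29106854e-04]
 [ 3.34487750e-04 -2.85530086e-01  9.58369688e-01 -1.43318038e-01]
 [ 0.00000000e+00  0.00000000e+00  0.00000000e+00  1.00000000e+00]] [[347.20288961   0.         317.26008401]
 [  0.         347.20288961 240.43256686]
 [  0.           0.           1.        ]]
```

View pics/scene0.png

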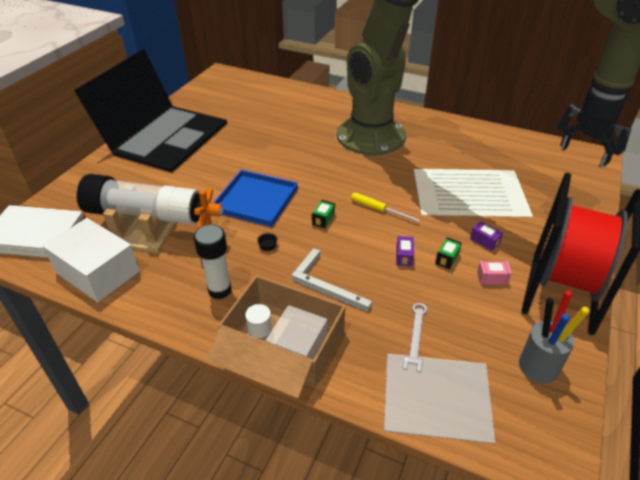

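View pics/top0.png

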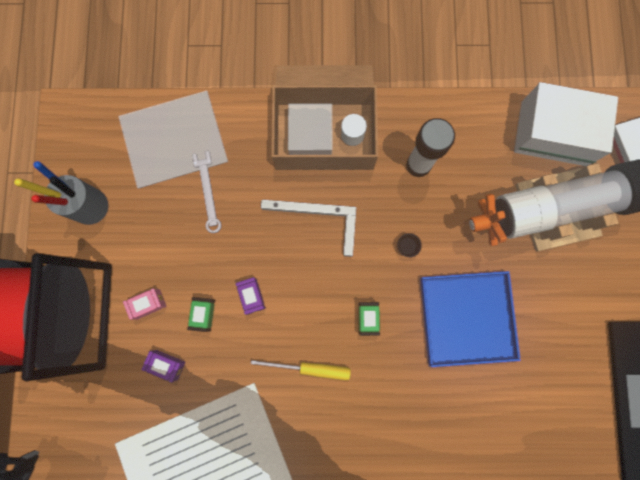

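The top view shows two green blocks at (370,319) and (201,315). The L-fence has its corner at about (350,210), the tray is at (470,318), and the orange star is at (488,222). Pink and purple look-alikes are at (143,304), (250,296) and (163,366). Next I'll measure these.

```bash
cat > h.py <<'E'
import cv2,numpy as np
from scipy.spatial.transform import Rotation as Ro
def ray(c,uv):
    K=c["intrinsics"];d=np.linalg.solve(K,[uv[0],uv[1],1.])
    return -c["R"].T@c["t"],c["R"].T@d
def plane(c,uv,z):
    o,d=ray(c,uv);return o+d*(z-o[2])/d[2]
def tri(c1,u1,c2,u2):
    o1,d1=ray(c1,u1);o2,d2=ray(c2,u2)
    s=np.linalg.lstsq(np.c_[d1,-d2],o2-o1,rcond=None)[0]
    p,q=o1+d1*s[0],o2+d2*s[1];return (p+q)/2,np.linalg.norm(p-q)
def wcam(ctrl):
    s=ctrl.state();c=ctrl.camera("wrist")
    W=np.eye(4);W[:3,:3]=Ro.from_euler("xyz",s["ee_rot"]).as_matrix();W[:3,3]=s["tcp_pos"]
    M=np.linalg.inv(W@c["T_tool_cam"]);c["R"]=M[:3,:3];c["t"]=M[:3,3];return c
def blobs(img,lo,hi,amin=40):
    m=cv2.inRange(cv2.cvtColor(img,cv2.COLOR_BGR2HSV),np.array(lo),np.array(hi))
    cs=cv2.findContours(m,cv2.RETR_EXTERNAL,cv2.CHAIN_APPROX_NONE)[0]
    return sorted([k for k in cs if cv2.contourArea(k)>amin],key=cv2.contourArea)[::-1]
GREEN=((45,80,30),(85,255,255));ORANGE=((5,190,120),(13,255,255));BLUE=((105,150,60),(122,255,255))
E
python3 - <<'E'
from h import *;import pickle
np.set_printoptions(precision=4,suppress=True)
d=pickle.load(open("cam0.pkl","rb"))
for n in("scene","top"):
    c=d[n]
    for nm,r in(("G",GREEN),("O",ORANGE),("B",BLUE)):
        for k in blobs(c["img"],*r)[:5]:
            b=cv2.minAreaRect(k);print(n,nm,cv2.contourArea(k),b,"base pts",[plane(c,p,{'G':.04,'O':.1,'B':.022}[nm]) for p in ([b[0]] if nm!='B' else cv2.boxPoints(b))])
c=d["top"];im=c["img"]
cv2.imwrite("pics/c1.png",np.hstack([cv2.resize(im[185:265,250:370],None,fx=3.3,fy=3.3,interpolation=2),cv2.resize(im[185:265,460:580],None,fx=3.3,fy=3.3,interpolation=2)]))
s=d["scene"];cv2.imwrite("pics/c2.png",cv2.resize(s["img"][165:265,70:230],None,fx=4.5,fy=4.5,interpolation=2))
E
```

```text
scene G 271.5 ((449.55877685546875, 249.7352752685547), (18.178850173950195, 21.265823364257812), 30.963754653930664) base pts [array([0.4577, 0.3733, 0.04  ])]
scene G 258.0 ((324.50677490234375, 211.29055786132812), (18.134632110595703, 21.73830795288086), 35.53767776489258) base pts [array([0.45  , 0.0411, 0.04  ])]
scene O 42.5 ((210.75001525878906, 201.75), (22.13594627380371, 25.614450454711914), 18.434946060180664) base pts [array([ 0.598 , -0.1998,  0.1   ])]
scene B 4122.0 ((139.0951385498047, 20.37133026123047), (150.1612548828125, 73.6019287109375), 40.2130012512207) base pts [array([-0.4854, -1.7762,  0.022 ]), array([-1.3529, -2.2378,  0.022 ]), array([-0.4002, -0.8146,  0.022 ]), array([ 0.0801, -0.7052,  0.022 ])]
scene B 2697.5 ((255.17649841308594, 197.29412841796875), (74.21589660644531, 47.051910400390625), 14.03624439239502) base pts [array([ 0.5505, -0.235 ,  0.022 ]), array([ 0.3593, -0.3189,  0.022 ]), array([ 0.3508, -0.0884,  0.022 ]), array([ 0.5359, -0.0292,  0.022 ])]
scene B 150.5 ((558.6704711914062, 328.8137512207031), (5.828986167907715, 32.24867630004
[... 232 characters left out ...]
01904297, 26.870058059692383), 8.130102157592773) base pts [array([0.4513, 0.3673, 0.04  ])]
top G 460.0 ((368.5, 318.5), (25.0, 19.0), 90.0) base pts [array([0.4424, 0.0343, 0.04  ])]
top B 5872.0 ((467.4801940917969, 318.302001953125), (81.29454040527344, 81.29454040527344), 84.2894058227539) base pts [array([ 0.5157, -0.0795,  0.022 ]), array([ 0.5319, -0.2454,  0.022 ]), array([ 0.3702, -0.2524,  0.022 ]), array([ 0.3549, -0.0905,  0.022 ])]
top B 85.5 ((43.29827880859375, 169.8292999267578), (21.492259979248047, 5.108815670013428), 40.23635482788086) base pts [array([0.7643, 0.7351, 0.022 ]), array([0.7729, 0.7289, 0.022 ]), array([0.7425, 0.6918, 0.022 ]), array([0.734, 0.698, 0.022])]
```

View pics/c1.png

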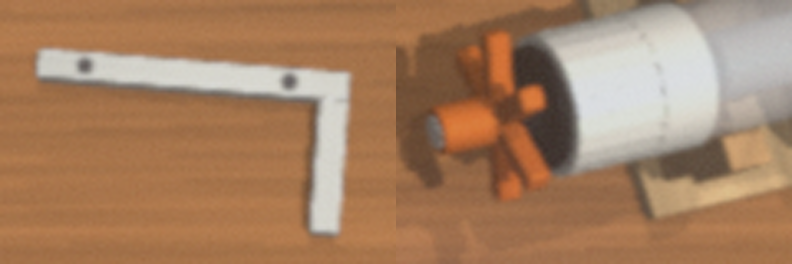

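View pics/c2.png

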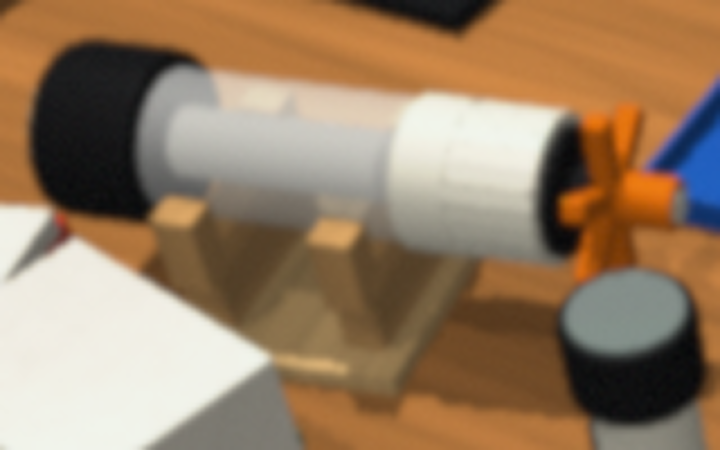

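The crop of the top view gives the boss end disc at (471.2,224.7). The collar axis passes through (549.1,208.6), and the fence's inner corner is at about (346,215). In the scene view the boss end is at (221.6,209.4) and the hub at (205.6,208.3).

Run:
```python
from h import *;import pickle
from plant import ctrl
np.set_printoptions(precision=4,suppress=True)
d=pickle.load(open("cam0.pkl","rb"));T,S=d["top"],d["scene"]
print("boss end",tri(T,(471.2,224.7),S,(221.6,209.4)),"hub",tri(T,(491.5,220.8),S,(205.6,208.3)))
b,n,f=[plane(T,p,.1) for p in((471.2,224.7),(510.3,216.8),(549.1,208.6))];print(b,n,f)
a=b-f;a/=np.linalg.norm(a);print("axis",a)
f=lambda x,y:plane(T,(250+x/3.3,185+y/3.3),.02)
print("fence inner",f(318,100),f(38,77),f(310,233))
print("torch",plane(T,(420,168),0),"cap",plane(T,(409,245),.02))
# IK for tool horizontal
port=b-a*.065
for sp in np.arange(-180,180,30):
    z=-a;up=np.array([0,0,1.]);x0=up;y0=np.cross(z,x0);R=np.c_[x0,y0,z]@Ro.from_euler("z",sp,degrees=True).as_matrix()
    e=Ro.from_matrix(R).as_euler("xyz")
    for o in(.036,.2):
        print(sp,o,ctrl.solve_ik(port+a*o,e))
```

```text
boss end (array([ 0.6178, -0.1563,  0.1056]), np.float64(0.0017115794716029197)) hub (array([ 0.6261, -0.1968,  0.1015]), np.float64(0.0013708473208992526))
[ 0.6192 -0.1589  0.1   ] [ 0.6344 -0.2343  0.1   ] [ 0.6503 -0.3097  0.1   ]
axis [-0.2019  0.9794  0.    ]
fence inner [0.6548 0.0754 0.02  ] [0.67   0.2524 0.02  ] [0.5702 0.0811 0.02  ]
torch [ 0.7629 -0.0854  0.    ] cap [ 0.592  -0.0535  0.02  ]
-180 0.036 [-0.7764  0.9383  0.5192  1.8578  1.1665  1.3111 -1.0512]
-180 0.2 [-0.9509  0.9418  0.4254  1.7622  0.9861  1.5268 -0.9896]
-150 0.036 [-0.7439  0.9236  0.4799  1.8566  1.1919  1.3371 -1.5843]
-150 0.2 [-0.9314  0.9347  0.401   1.7615  1.0009  1.5405 -1.5212]
-120 0.036 [-0.6615  0.893   0.3813  1.8537  1.2513  1.4005 -2.1275]
-120 0.2 [-0.875   0.9171  0.3311  1.7594  1.0418  1.5797 -2.066 ]
-90 0.036 [-1.1799  1.3291  1.0557  1.8696  0.6009  0.9158 -2.2986]
-90 0.2 [-0.7889  0.8975  0.2255  1.756   1.1004  1.6383 -2.6175]
-60 0.036 [-1.261   1.5094  1.1961  1.8714  0.3161  0.8297 -2.6152]
-60 0.2 [-1.4036  1.341   1.0546  1.7768  0.4059  1.1687 -2.6911]
-30 0.036 [-0.8
[... 342 characters left out ...]
.0641  1.7465  1.2502  1.7985  1.5142]
60 0.036 [-0.5408  0.8627  0.2389  1.8492  1.3297  1.4881  0.994 ]
60 0.2 [-0.9203  0.9309  0.3872  1.7611  1.0091  1.5483  1.0924]
90 0.036 [-0.5733  0.8693  0.277   1.8505  1.3094  1.465   0.475 ]
90 0.2 [-0.7524  0.8916  0.181   1.7546  1.1241  1.6628  0.5136]
120 0.036 [-0.6416  0.8869  0.3577  1.853   1.2648  1.4153 -0.037 ]
120 0.2 [-0.8264  0.9051  0.2714  1.7575  1.0753  1.6129  0.0121]
150 0.036 [-0.7654  0.9331  0.5059  1.8574  1.1752  1.32   -0.5309]
150 0.2 [-0.914   0.9289  0.3795  1.7609  1.0137  1.5526 -0.4808]<sys>:0: UserWarning: Gimbal lock detected. Setting third angle to zero since it is not possible to uniquely determine all angles.
```

```bash
cat >> h.py <<'E'
a=np.array([-.2019,.9794,0]);P0=np.array([.6324,-.2226,.1])   # axis, port
def orient(sp,ax=None):
    z=-(a if ax is None else ax);x=np.array([0,0,1.]);R=np.c_[x,np.cross(z,x),z]@Ro.from_euler("z",sp,degrees=True).as_matrix()
    return Ro.from_matrix(R).as_euler("xyz")
E
python3 - <<'E'
from h import *
from plant import ctrl
o=orient(60.)
p=P0+a*.16
ctrl.goto([p[0],p[1],.32],o)
ctrl.move_straight(p,v=.2)
c=wcam(ctrl);cv2.imwrite("pics/w1.png",c["img"])
import pickle;pickle.dump(c,open("w1.pkl","wb"))
print(ctrl.state()["time_s"],ctrl.state()["joints"],ctrl.state()["tcp_pos"])
E
```

```text
4.025 [-1.04158723  0.99839779  0.60995982  1.80075833  0.91700618  1.37570148
  1.15018418] [ 0.60002985 -0.06600926  0.10060483]
```

View pics/w1.png

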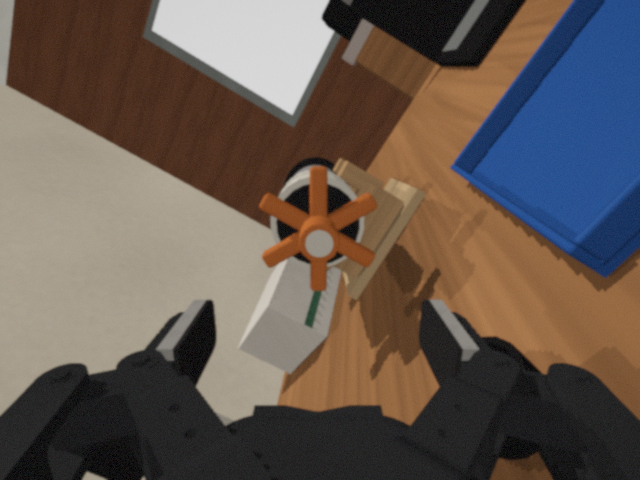

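The wrist view shows the star centre at (318,229) and the boss end disc at (319,243). The six arms are clearly visible.

Run:
```python
from h import *;import pickle
np.set_printoptions(precision=4,suppress=True)
c=pickle.load(open("w1.pkl","rb"))
m=cv2.inRange(c["img"][235:252,308:331],(130,130,130),(220,220,220));M=cv2.moments(m);be=(308+M["m10"]/M["m00"],235+M["m01"]/M["m00"])
k=cv2.convexHull(np.vstack(blobs(c["img"],(5,150,80),(15,255,255))))
print(be,cv2.minEnclosingCircle(k))
o=c["R"]
def at(uv,s):
    p,d=ray(c,uv);return p+d*((P0+a*s-p)@a)/(d@a)
side=np.cross([0,0,1],a)
for uv,s in((be,.065),((318,229),.033)):
    q=at(uv,s);print(q,"off z",q[2]-.1,"off side",(q-P0)@side,side)
```

```text
(319.0842696629214, 243.0421348314607) ((419.0301818847656, 308.7110290527344), 195.3984375)
[ 0.6189 -0.159   0.0999] off z -7.933776507995649e-05 off side 0.00043018339283426566 [-0.9794 -0.2019  0.    ]
[ 0.624  -0.1906  0.1015] off z 0.0015254005097474072 off side 0.0018226125265152697 [-0.9794 -0.2019  0.    ]
```

```bash
cat >> h.py <<'E'
def unscrew(ctrl,sp0,sp1,s,step=20):
    """grip held at axial s; turn spin sp0->sp1 (decreasing) following 14 mm/turn"""
    sp=sp0;F0=ctrl.state()["ft_force"].copy()
    while sp>sp1+.1:
        ds=min(step,sp-sp1);sp-=ds;s+=.014*ds/360
        ctrl.move_straight(P0+a*s,v=.014*ds/360/(np.radians(ds)/.9),rotation=orient(sp))
        st=ctrl.state()
        print(round(sp),"s%.4f"%s,"t%.1f"%st["time_s"],"w%.4f"%st["gripper_width"],"g%.0f"%st["grasp_force"],"F",np.round(st["ft_force"]-F0,1),"Ta%.2f"%(st["ft_torque"]@a),"q7 %.2f"%st["joints"][6])
    return s
E
python3 - <<'E'
from h import *
from plant import ctrl
for sp in(120,180,240): ctrl.goto(P0+a*.16,orient(sp+.5))
print(ctrl.state()["joints"])
print(ctrl.move_straight(P0+a*.034,v=.08,guard=10), (ctrl.state()["tcp_pos"]-P0)@a)
ctrl.gripper_to(.02)
st=ctrl.state();print(st["gripper_width"],st["grasp_force"],st["ft_force"])
try: print(unscrew(ctrl,240.5,-20,.034))
except Exception as e: print(repr(e))
print(ctrl.state()["time_s"])
E
```

```text
[-1.3824221   1.38563396  1.09866675  1.81033567  0.37683531  1.08102248
 -1.62557559]
False 0.03454727572183822
0.02849476188894781 58.899638056755066 [-1.24112336  2.11311505  0.25089882]
220 s0.0348 t9.5 w0.0285 g59 F [ 3.2 -2.   1.8] Ta0.02 q7 -1.40
200 s0.0356 t10.0 w0.0285 g59 F [ 5.7 -1.9  2.6] Ta0.05 q7 -1.11
180 s0.0363 t10.5 w0.0284 g59 F [ 5.7 -0.   3. ] Ta0.01 q7 -0.82
160 s0.0371 t11.0 w0.0284 g59 F [ 5.2 -0.1  1.9] Ta-0.02 q7 -0.52
140 s0.0379 t11.5 w0.0284 g59 F [ 5.8 -1.   1.5] Ta0.09 q7 -0.21
120 s0.0387 t12.0 w0.0283 g59 F [ 6.  -0.7  1.6] Ta0.02 q7 0.10
100 s0.0394 t12.5 w0.0282 g59 F [ 5.  -1.8  1.7] Ta0.02 q7 0.43
80 s0.0402 t13.0 w0.0282 g59 F [ 4.4 -1.4  3.4] Ta-0.02 q7 0.75
60 s0.0410 t13.5 w0.0284 g59 F [ 5.8 -1.1  3.8] Ta0.03 q7 1.08
40 s0.0418 t14.0 w0.0282 g59 F [ 7.1 -0.8  3.9] Ta0.00 q7 1.42
20 s0.0426 t14.5 w0.0284 g59 F [ 8.6 -0.8  2.7] Ta0.02 q7 1.76
0 s0.0433 t15.0 w0.0286 g59 F [ 7.5 -1.6  2.5] Ta0.05 q7 2.09
-20 s0.0441 t15.5 w0.0286 g59 F [7.1 0.9 1. ] Ta0.01 q7 2.43
-20 s0.0441 t15.7 w0.0285 g59 F [7.7 0.2 1.4] Ta0.04 q7 2.44
0.04413055555555559
15.7167
```

Run:
```python
from h import *
from plant import ctrl
ctrl.gripper_to(.085)
s=.0441
ctrl.move_straight(P0+a*(s+.06),v=.12)
for sp in(60,120,180,240.5): ctrl.goto(P0+a*(s+.06),orient(sp))
print(ctrl.state()["joints"])
c=wcam(ctrl);cv2.imwrite("pics/w2.png",c["img"])
print(ctrl.move_straight(P0+a*s,v=.08,guard=10))
ctrl.gripper_to(.02)
st=ctrl.state();print(st["gripper_width"],st["grasp_force"])
try: s=unscrew(ctrl,240.5,-24,s,30)
except Exception as e: print(repr(e))
print("pull hit",ctrl.move_straight(ctrl.state()["tcp_pos"]+a*.012,v=.02,guard=12))
st=ctrl.state();print(st["time_s"],(st["tcp_pos"]-P0)@a,st["ft_force"],st["gripper_width"])
c=ctrl.camera("top");cv2.imwrite("pics/t2.png",cv2.resize(c["img"][160:320,380:580],None,fx=3,fy=3))
```

```text
[-1.30488039  1.37397398  1.09159509  1.84522979  0.44782569  0.99353988
 -1.67524348]
False
0.028396929361878903 58.90538156032562
210 s0.0453 t23.0 w0.0280 g59 F [1.5 0.8 1.3] Ta0.02 q7 -1.28
180 s0.0464 t23.7 w0.0285 g59 F [3.8 0.9 2.5] Ta0.02 q7 -0.84
150 s0.0476 t24.4 w0.0285 g59 F [ 4.6 -0.   2.1] Ta-0.01 q7 -0.38
120 s0.0488 t25.1 w0.0287 g59 F [ 4.  -0.2  0.5] Ta0.03 q7 0.10
90 s0.0499 t25.7 w0.0284 g59 F [4.3 0.5 1.2] Ta0.03 q7 0.59
60 s0.0511 t26.4 w0.0284 g59 F [5.6 0.6 1.3] Ta-0.01 q7 1.08
30 s0.0523 t27.1 w0.0283 g59 F [6.4 0.8 2.1] Ta-0.02 q7 1.59
0 s0.0534 t27.8 w0.0283 g59 F [ 5.7  0.4 -0.3] Ta0.06 q7 2.09
-24 s0.0544 t28.3 w0.0285 g59 F [ 5.3  1.5 -0.9] Ta0.07 q7 2.51
pull hit False
29.1167 0.0674421617263379 [4.58030048 1.566231   0.56218092] 0.028478735150287933<sys>:0: UserWarning: Gimbal lock detected. Setting third angle to zero since it is not possible to uniquely determine all angles.
```

View pics/t2.png

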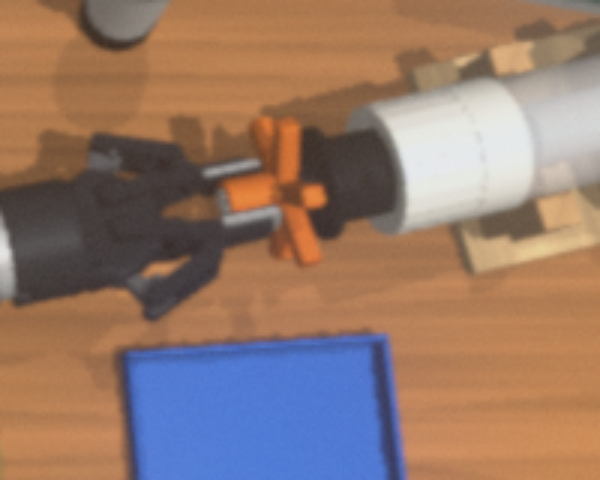

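The top crop shows the plug in the gripper with about 33 mm of black shank already out of the tube. I'll draw it clear and lay it tilted about 17°, its natural rest on the star arms and shank end.

```bash
cat >> h.py <<'E'
def orient2(ax,sp=0):
    z=-ax;y=np.cross(z,[0,0,1.]);y/=np.linalg.norm(y);R=np.c_[np.cross(y,z),y,z]@Ro.from_euler("z",sp,degrees=True).as_matrix()
    return Ro.from_matrix(R).as_euler("xyz")
TRAY=np.array([.4432,-.167])
def outvec(yaw,t): # yaw deg from +y towards -x
    y,t=np.radians([yaw,t]);return np.array([-np.sin(y)*np.cos(t),np.cos(y)*np.cos(t),np.sin(t)])
E
python3 - <<'E'
from h import *
from plant import ctrl
np.set_printoptions(precision=2,suppress=True)
print(ctrl.move_straight(P0+a*.13,v=.06,guard=15));ctrl.pause(.4)
st=ctrl.state();print(st["time_s"],st["tcp_pos"],st["gripper_width"],st["ft_force"])
for yaw in(6,-84,-10):
  for sp in(0,180):
    u=outvec(yaw,17);
    for z in(.054,.14):
        p=np.r_[TRAY,z]+u*.034;print(yaw,sp,z,ctrl.solve_ik(p,orient2(u,sp)))
E
```

```text
False
30.7667 [ 0.61 -0.1   0.1 ] 0.02824214676980366 [-0.12  0.46 -2.48]
6 0 0.054 [-0.92  0.62  0.41  2.18  0.92  1.28  2.03]
6 0 0.14 [-0.96  0.41  0.47  2.2   0.95  1.41  2.17]
6 180 0.054 [-1.48  1.03  1.06  2.2   0.38  0.93 -0.66]
6 180 0.14 [-1.47  0.68  1.07  2.21  0.68  1.14 -0.74]
-84 0 0.054 None
-84 0 0.14 None
-84 180 0.054 None
-84 180 0.14 None
-10 0 0.054 [-0.8   0.73  0.43  1.96  0.72  1.41  2.14]
-10 0 0.14 [-0.85  0.56  0.49  1.98  0.76  1.52  2.24]
-10 180 0.054 [-1.29  1.11  1.06  1.97  0.21  1.17 -0.56]
-10 180 0.14 [-1.29  0.85  1.06  1.99  0.43  1.29 -0.6 ]
```

Run:
```python
from h import *
from plant import ctrl
st=ctrl.state();p=st["tcp_pos"].copy();p[2]=.2
ctrl.move_straight(p,v=.15)
u=outvec(6,17);o=orient2(u)
b=np.r_[TRAY,.054]+u*.034
ctrl.goto(b+[0,0,.1],o)
st=ctrl.state();print(st["gripper_width"],st["grasp_force"],st["ft_force"])
print(ctrl.move_straight(b,v=.08,guard=8));st=ctrl.state();print(st["tcp_pos"],b,st["ft_force"],st["gripper_width"])
c=ctrl.camera("top");cv2.imwrite("pics/t3.png",cv2.resize(c["img"][200:400,370:570],None,fx=2.5,fy=2.5));print(st["time_s"])
```

```text
0.028635419632845823 59.43239092826843 [ 0.17103569  0.71367571 -1.08714929]
False
[ 0.43999227 -0.13461197  0.06423309] [ 0.43980132 -0.13466376  0.06394064] [ 0.32879012  0.03078488 -3.89546027] 0.028098230181978115
33.7083
```

View pics/t3.png

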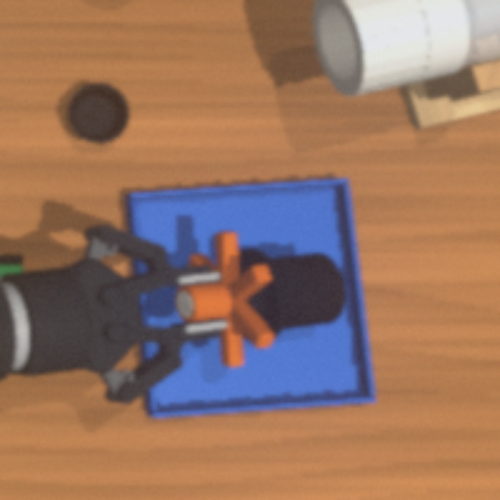

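The plug is over the middle of the tray with its walls clear. I'll lower it the last few millimetres, release it and back off.

```bash
cat >> h.py <<'E'
def cells(c,z=.04,amin=60):
    """green blocks: label (white) rectangle on the top face -> centre, yaw of long side, label size"""
    img=c["img"];hsv=cv2.cvtColor(img,cv2.COLOR_BGR2HSV);out=[]
    for k in blobs(img,*GREEN,amin):
        h=cv2.convexHull(k);m=np.zeros(img.shape[:2],np.uint8);cv2.fillPoly(m,[h],255)
        w=cv2.bitwise_and(m,cv2.inRange(hsv,np.array((0,0,120)),np.array((179,75,255))))
        ls=cv2.findContours(w,cv2.RETR_EXTERNAL,cv2.CHAIN_APPROX_NONE)[0]
        if not ls: print("no label",cv2.boundingRect(k));continue
        l=max(ls,key=cv2.contourArea);b=cv2.minAreaRect(l)
        q=np.array([plane(c,p,z) for p in cv2.boxPoints(b)])
        e1,e2=q[1]-q[0],q[2]-q[1];L=max(e1,e2,key=np.linalg.norm)
        out.append((q.mean(0)[:2],np.degrees(np.arctan2(L[1],L[0]))%180,sorted(np.linalg.norm([e1,e2],axis=1)),b[0]))
    return out
E
python3 - <<'E'
from h import *
from plant import ctrl
np.set_printoptions(precision=4,suppress=True)
u=outvec(6,17)
p=ctrl.state()["tcp_pos"]
print(ctrl.move_straight(p-[0,0,.006],v=.02,guard=5),ctrl.state()["tcp_pos"])
ctrl.gripper_to(.07);ctrl.pause(.2)
p=ctrl.state()["tcp_pos"]
ctrl.move_straight(p+u*.08,v=.1);p=p+u*.08;ctrl.move_straight([p[0],p[1],.25],v=.2)
ctrl.goto([.45,.2,.3],[np.pi,0,np.pi/2])
st=ctrl.state();print(st["time_s"],st["joints"])
c=ctrl.camera("top");cv2.imwrite("pics/t4.png",c["img"])
for x in cells(c): print(x)
E
```

```text
False [ 0.4401 -0.1348  0.0587]
39.125 [ 0.8274 -0.0181 -1.2626  1.6893 -0.0176  1.4587 -0.433 ]
(array([0.467 , 0.0518]), np.float64(179.19467060784405), [np.float64(0.021888403624577096), np.float64(0.03151123263226893)], (359.5, 306.0))
```

View pics/t4.png

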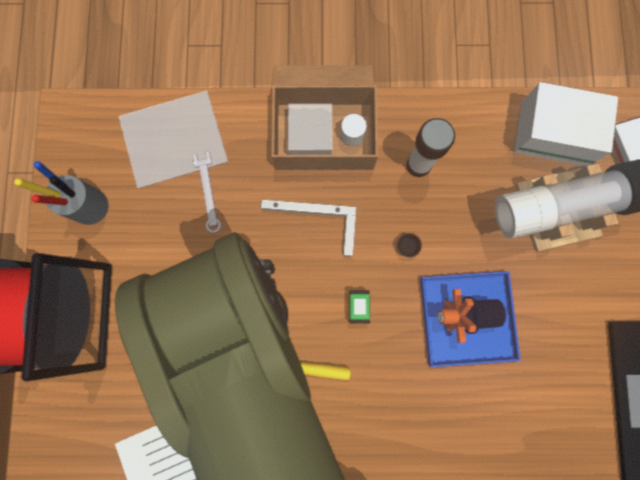

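The plug lies in the tray at about (470,317). Block A now sits at (359,306), nudged a few centimetres. I'll take a closer wrist look at block A and the fence from a cleaner arm posture.

Run:
```python
from h import *
from plant import ctrl
np.set_printoptions(precision=4,suppress=True)
ctrl.set_joints([-.15,.321,-.07,1.45,.023,1.371,1.2])
st=ctrl.state();print(st["tcp_pos"],st["ee_rot"])
ctrl.gripper_to(.085)
ctrl.goto([.467,.052,.2],[np.pi,0,np.pi]);print(ctrl.state()["joints"],ctrl.state()["time_s"])
c=wcam(ctrl);cv2.imwrite("pics/w5.png",c["img"])
for x in cells(c): print(x)
c=ctrl.camera("top");
for x in cells(c): print(x)
```

```text
[0.6414 0.1063 0.2318] [3.1416 0.0005 2.9916]
[-0.0765 -0.0382 -0.0889  1.9179 -0.0036  1.2589  1.4063] 41.6917
no label (613, 167, 27, 61)
(array([0.4659, 0.0517]), np.float64(0.49128891377246575), [np.float64(0.023879252863445062), np.float64(0.03125732517051649)], (315.5, 218.0))
(array([0.4522, 0.3706]), np.float64(173.95984330393634), [np.float64(0.024533391236014016), np.float64(0.03283101376240043)], (198.51995849609375, 313.8600158691406))
```

View pics/w5.png

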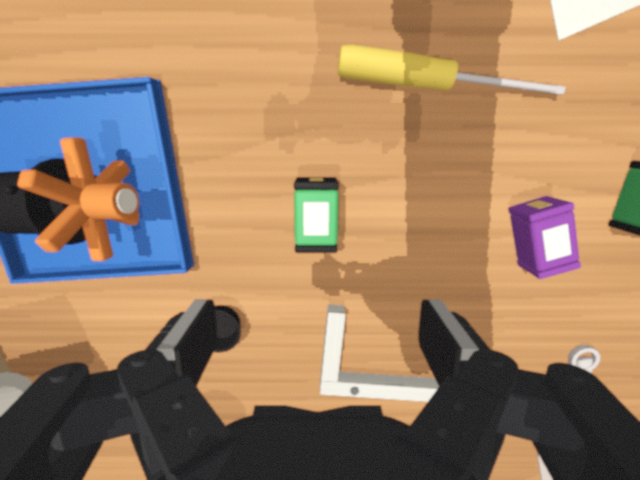

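The wrist view shows block A's label at (315.5,218), nearly square to the world axes. The fence's inner corner is at about (338.5,373.5). I'll grasp block A, carry it to the stop and set it down.

```bash
cat >> h.py <<'E'
FC=np.array([.6548,.0754]);FY=np.array([.0770,.9970]);FX=np.array([.9970,-.0770])
def fw(x,y,z): return np.r_[FC+FX*x+FY*y,z]
FYAW=np.pi+np.arctan2(FX[1],FX[0])
E
python3 - <<'E'
from h import *
from plant import ctrl
np.set_printoptions(precision=4,suppress=True)
c=wcam(ctrl);print("corner",[plane(c,p,.02) for p in((338.5,373.5),(345,307),(438,381))],FC)
y=np.radians(180.);p=np.r_[.4655,.0517,.1]
ctrl.goto(p,[np.pi,0,y]);p[2]=.021
print(ctrl.move_straight(p,v=.1,guard=10))
ctrl.gripper_to(.03);st=ctrl.state();print("w",st["gripper_width"],st["grasp_force"])
p[2]=.1;ctrl.move_straight(p,v=.15)
c=wcam(ctrl);cv2.imwrite("pics/w6.png",c["img"])
st=ctrl.state();print("w",st["gripper_width"],st["time_s"])
ctrl.goto(fw(-.037,.024,.1),[np.pi,0,FYAW])
print("w",ctrl.state()["gripper_width"])
print(ctrl.move_straight(fw(-.037,.024,.023),v=.06,guard=8),ctrl.state()["tcp_pos"],ctrl.state()["gripper_width"],ctrl.state()["ft_force"])
c=wcam(ctrl);cv2.imwrite("pics/w7.png",c["img"])
E
```

```text
corner [array([0.6458, 0.0768, 0.02  ]), array([0.5647, 0.0822, 0.02  ]), array([0.6557, 0.1873, 0.02  ])] [0.6548 0.0754]
False
w 0.03878129575384519 62.550644874572754
w 0.03869025900638675 44.4833
w 0.03859112951030794
False [0.6202 0.1022 0.0235] 0.03855253783716513 [ 0.4422 -1.1409 -1.5392]
```

View pics/w7.png

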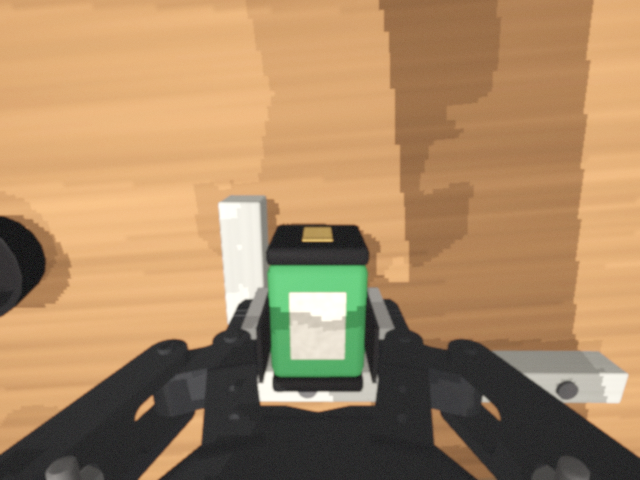

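The block is at the fence in the gripper. I need to check the fence's inner face against the block's far end from this view.

Run:
```python
from h import *
from plant import ctrl
np.set_printoptions(precision=4,suppress=True)
c=wcam(ctrl)
g=cv2.cvtColor(c["img"],cv2.COLOR_BGR2GRAY).astype(int)
print("col540",list(zip(range(346,406,2),g[346:406:2,535:545].mean(1).astype(int))))
print("row250",list(zip(range(216,276,2),g[245:255,216:276:2].mean(0).astype(int))))
loc=lambda uv,z:((plane(c,uv,z)[:2]-FC)@FX,(plane(c,uv,z)[:2]-FC)@FY)
for n,uv,z in(("bot in",(540,352),0),("top in",(540,375),.02),("top out",(540,402),.02),("end",(317,390),.04),("near end",(317,249),.04),("stop L",(221,250),.02),("stop R",(266,250),.02)): print(n,np.array(loc(uv,z)))
```

```text
col540 [(346, np.int64(119)), (348, np.int64(119)), (350, np.int64(128)), (352, np.int64(138)), (354, np.int64(139)), (356, np.int64(140)), (358, np.int64(141)), (360, np.int64(140)), (362, np.int64(141)), (364, np.int64(141)), (366, np.int64(142)), (368, np.int64(142)), (370, np.int64(142)), (372, np.int64(154)), (374, np.int64(188)), (376, np.int64(199)), (378, np.int64(198)), (380, np.int64(196)), (382, np.int64(189)), (384, np.int64(157)), (386, np.int64(113)), (388, np.int64(73)), (390, np.int64(47)), (392, np.int64(41)), (394, np.int64(41)), (396, np.int64(41)), (398, np.int64(41)), (400, np.int64(39)), (402, np.int64(41)), (404, np.int64(41))]
row250 [(216, np.int64(175)), (218, np.int64(173)), (220, np.int64(177)), (222, np.int64(217)), (224, np.int64(243)), (226, np.int64(244)), (228, np.int64(242)), (230, np.int64(240)), (232, np.int64(241)), (234, np.int64(241)), (236, np.int64(242)), (238, np.int64(247)), (240, np.int64(247)), (242, np.int64(244)), (244, np.int64(244)), (246, np.int64(244)), (248, np.int64(242)), (250, np.int64(240)), (252, np.int64(240)), (254, np.int64(242)), (256, np.int64(242)), (258, np.int64(240)), (260, np.int64(222)), (262, np.int64(162)), (264, np.int64(127)), (266, np.int64(99)), (268, np.int64(61)), (270, np.int64(48)), (272, np.int64(47)), (274, np.int64(47))]
bot in [0.005  0.1485]
top in [0.0045 0.1361]
top out [0.0209 0.1391]
end [-0.0034  0.0248]
near end [-0.0682  0.0248]
stop L [-0.0613 -0.0179]
stop R [-0.0613  0.0021]
```

Run:
```python
from h import *
from plant import ctrl
np.set_printoptions(precision=4,suppress=True)
ctrl.gripper_to(.07)
p=ctrl.state()["tcp_pos"];p[2]=.15;ctrl.move_straight(p,v=.2)
ctrl.goto([.4522,.3706,.2],[np.pi,0,np.radians(174)])
print(ctrl.state()["joints"],ctrl.state()["time_s"])
c=wcam(ctrl);cv2.imwrite("pics/w8.png",c["img"])
for x in cells(c): print(x)
for k in blobs(c["img"],*GREEN,200):
    b=cv2.minAreaRect(k);print(b)
c=ctrl.camera("top");cv2.imwrite("pics/t8.png",c["img"])
for x in cells(c): print(x)
```

```text
[-0.4898  0.2141 -0.2746  1.6551  0.0612  1.2818  0.6875] 49.1167
(array([0.4522, 0.3706]), np.float64(174.4927350125938), [np.float64(0.0237917665840467), np.float64(0.03117049092421419)], (318.5, 220.0))
((318.5, 219.5), (57.0, 43.0), 90.0)
(array([0.6206, 0.1028]), np.float64(175.15875629374818), [np.float64(0.02435097939749774), np.float64(0.03273000024309492)], (333.4310302734375, 229.8275909423828))
(array([0.4656, 0.3692]), np.float64(89.8764356598433), [np.float64(0.003937269281052971), np.float64(0.021817569517328498)], (199.5, 307.0))
```

View pics/w8.png

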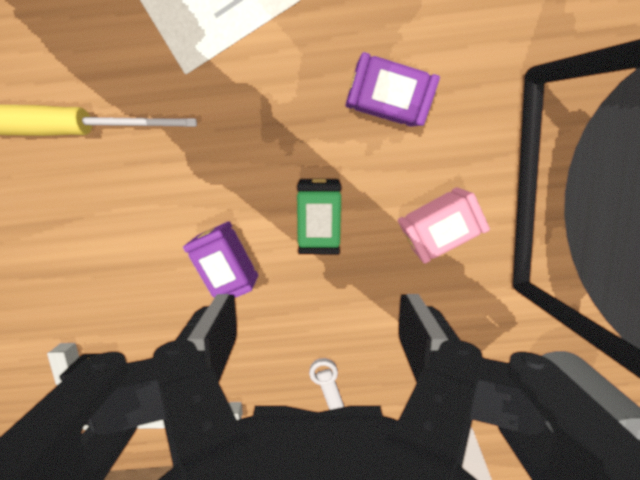

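Block B is at (318.5,220) in the wrist view, clear of the purple and pink look-alikes. I'll grasp it and set it down in the fence.

Run:
```python
from h import *
from plant import ctrl
np.set_printoptions(precision=4,suppress=True)
y=np.radians(174.5);p=np.r_[.4522,.3706,.1]
ctrl.gripper_to(.07)
ctrl.goto(p,[np.pi,0,y]);p[2]=.021
print(ctrl.move_straight(p,v=.1,guard=10))
ctrl.gripper_to(.03);st=ctrl.state();print("w",st["gripper_width"],st["grasp_force"])
p[2]=.12;ctrl.move_straight(p,v=.15)
q=fw(-.037,.096,.12);ctrl.goto(q,[np.pi,0,FYAW]);print("w",ctrl.state()["gripper_width"])
q[2]=.023;print(ctrl.move_straight(q,v=.06,guard=8),ctrl.state()["tcp_pos"],ctrl.state()["gripper_width"])
ctrl.gripper_to(.055);q[2]=.1;ctrl.move_straight(q,v=.2)
c=wcam(ctrl);print([((x[0]-FC)@FX,(x[0]-FC)@FY,x[1]) for x in cells(c)])
# push along -FY
ctrl.gripper_to(0)
ctrl.move_straight(fw(-.034,.15,.1),v=.2);ctrl.move_straight(fw(-.034,.15,.014),v=.15,guard=8)
print("push y",ctrl.move_straight(fw(-.034,.085,.014),v=.04,guard=7))
r=ctrl.state()["tcp_pos"];print((r[:2]-FC)@FX,(r[:2]-FC)@FY,ctrl.state()["ft_force"])
ctrl.move_straight(fw(-.034,.15,.014),v=.15);ctrl.move_straight(fw(-.034,.15,.1),v=.2)
# push each along +FX
for yy in(.02,.06):
    ctrl.move_straight(fw(-.12,yy,.1),v=.25);ctrl.move_straight(fw(-.12,yy,.014),v=.15,guard=8)
    print("push x",ctrl.move_straight(fw(-.066,yy,.014),v=.04,guard=7))
    r=ctrl.state()["tcp_pos"];print((r[:2]-FC)@FX,(r[:2]-FC)@FY)
    ctrl.move_straight(fw(-.12,yy,.014),v=.15);ctrl.move_straight(fw(-.12,yy,.1),v=.2)
ctrl.goto(fw(-.12,.05,.25),[np.pi,0,FYAW])
c=wcam(ctrl);cv2.imwrite("pics/w9.png",c["img"]);print([((x[0]-FC)@FX,(x[0]-FC)@FY,x[1]) for x in cells(c)])
print(ctrl.state()["time_s"])
```

```text
False
w 0.039005910810360374 62.37833619117737
w 0.03878409363334865
False [0.6256 0.1741 0.0235] 0.038370849134819134
[(np.float64(-0.03633865389538966), np.float64(0.024128334913969696), np.float64(170.99645465676892)), (np.float64(-0.036928895864693126), np.float64(0.09668803998477031), np.float64(176.4199149850409))]
push y True
-0.034037508372528016 0.09336551858227228 [ 0.5193  1.3464 -1.1327]
push x True
-0.07524302334431776 0.01989318946948237
push x True
-0.07504621939898282 0.06003695330023747
[(np.float64(-0.028519523437937202), np.float64(0.02679184037939594), np.float64(85.53922227955874))]
67.2833
```

View pics/w9.png

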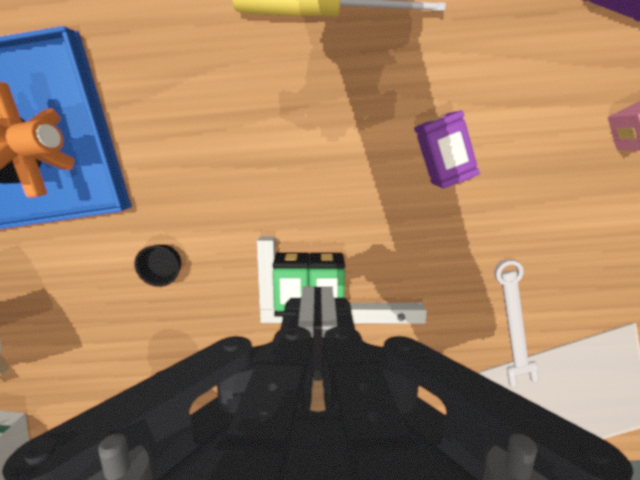

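The two blocks stand side by side against the stop and the long fence, at about (290,285) and (328,285). I'll give the row one last light push along it, then move clear and check.

Run:
```python
from h import *
from plant import ctrl
np.set_printoptions(precision=4,suppress=True)
ctrl.move_straight(fw(-.034,.15,.1),v=.2);ctrl.move_straight(fw(-.034,.15,.014),v=.15,guard=8)
print("push y",ctrl.move_straight(fw(-.034,.085,.014),v=.03,guard=8))
r=ctrl.state()["tcp_pos"];print((r[:2]-FC)@FX,(r[:2]-FC)@FY)
ctrl.move_straight(fw(-.034,.15,.014),v=.15);ctrl.move_straight(fw(-.034,.15,.12),v=.2)
ctrl.gripper_to(.085)
ctrl.move_straight(fw(-.036,.04,.2),v=.2)
c=wcam(ctrl);cv2.imwrite("pics/w10.png",c["img"][150:450,170:470]);print([((x[0]-FC)@FX,(x[0]-FC)@FY,x[1]) for x in cells(c)])
j=ctrl.state()["joints"].copy();j[0]=-1.1;ctrl.set_joints(j);ctrl.pause(.3)
c=ctrl.camera("top");cv2.imwrite("pics/t10.png",c["img"]);print([((x[0]-FC)@FX,(x[0]-FC)@FY,x[1]) for x in cells(c)])
for n in("top","scene"):print(n,[cv2.boundingRect(k) for k in blobs(ctrl.camera(n)["img"],*GREEN,30)])
print(ctrl.state()["time_s"])
```

```text
push y True
-0.03422192097526245 0.09342004458223054
[(np.float64(-0.031109544651366578), np.float64(0.01992925550665558), np.float64(175.1157360160002))]
[(np.float64(-0.031022719956782695), np.float64(0.01983866019297289), np.float64(179.59578799925984))]
top [(306, 213, 40, 28)]
scene [(305, 252, 39, 33)]
76.45
```

View pics/w10.png

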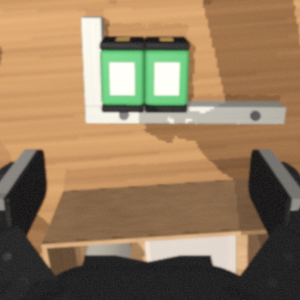

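View pics/t10.png

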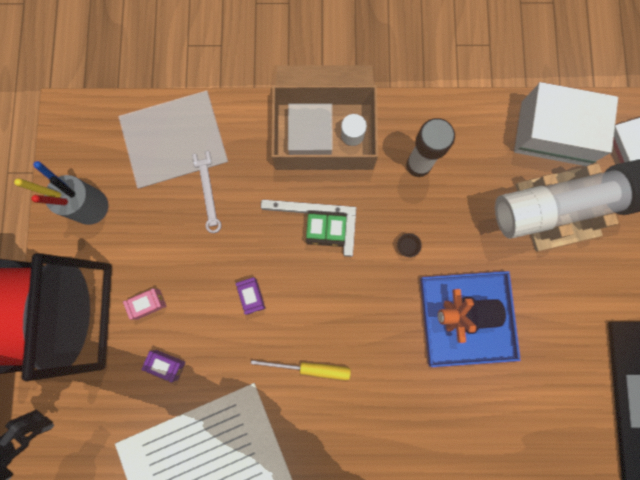

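Both blocks are closed up and square in the corner, at about (316,228) and (336,228). The plug lies in the tray, the bystanders are unmoved and the arm is clear. Handing in.

```bash
python3 -c "
from plant import ctrl
print(ctrl.finish_job())"
```

```text
the job is handed in; nothing more can be done
None
```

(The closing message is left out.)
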